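# Pack the spares chest and hold its lid for the stay

## Robot

A 6-joint arm with a two-finger parallel gripper is mounted at the origin on the work surface; the furniture and walls round the work are solid. World frame = base frame: x ahead of the robot, y to its left, z up, the work surface at z = 0. Lengths are in m, angles in rad, forces in N, time in s.
With the tool pointing down it reaches from about 0.3 to 0.95 m from the base axis. Payload 3.1 kg.
Tool frame: the origin (TCP) lies midway between the tips of the shut fingers; the grasp point (between the pads) lies 19 mm behind it; z points along the fingers, y is the line along which they close (so a half turn about z gives the same grasp; the last joint's range is limited). The gripper opens to 85 mm and grips with 20 to 120 N. Pads are 22 mm wide; open, the fingers measure 114 mm over their backs; the gripper's body (76 mm by 85 mm) begins 54 mm behind the grasp point. The pads swing forward as they close: fully open they stand 13 mm farther back than shut.
Start: joints at [1.273, 0.308, 1.634, -0, 1.2, -0.07], TCP at [0.141, 0.609, 0.231] pointing down, gripper open.
Joint ranges: [-3.06, 3.06], [-0.79, 1.96], [0.05, 2.63], [-1.19, 4.34], [0.05, 2.64], [-2.94, 2.94]. Speed limits (rad/s): [2.79, 2.79, 3.14, 3.14, 3.14, 3.14].

## Interface

Orientations are given as a rotation vector (axis times angle).
In Python, from cell import bot gives the robot as it stands. Calls block until the motion is done:
- bot.reach(position, orientation): joint-space move of the TCP to a pose.
- bot.movel(position, ori=None, feed=0.15): straight line of the TCP; ori=None keeps the orientation; feed is the mean speed in m/s.
- bot.set_joints(angles): joint-space move.
- bot.gripper_to(opening): finger opening in m; the grip force is fixed at half the most; returns when the fingers have stopped.
- bot.wait(seconds).
- bot.inverse_kinematics(position, orientation): joint angles nearest the present ones, or None.
- bot.camera(name): name is "side" or "top" or "wrist"; returns a dict with "img" (384x512x3 uint8, red, green, blue), "fovy" (degrees; the focal length in pixels is half the picture's height over the tangent of half this angle, whatever the lens; pixels are square), "cx", "cy" (the principal point, pixels), "rvec" (rotation vector, rad) and "tvec" (3), from world to camera coordinates, as OpenCV has them. Camera axes: x right, y down, z forward; pixel columns grow to the right and rows downward; lengths in m; the calibration is good to about 2 mm. A picture is of the moment at which its call begins. There is no depth.
A pose or a line that the arm cannot do raises bot.MotionError and nothing moves.
- bot.job_done(): hands the job in; it is judged then, once.
Readings, each from a call of its own:
- bot.get_time_s(): time.
- bot.get_q(): joint angles.
- bot.get_joint_vel(): joint speeds.
- bot.get_tau(): joint torques, N m.
- bot.get_eef_pos(): TCP position.
- bot.get_eef_rot(): TCP orientation.
- bot.get_contact_force(): force on the tool from outside, world axes, zero at the start.
- bot.get_wrist_torque(): the same for the moment, N m.
- bot.get_opening(): finger opening in m.
- bot.get_gripper_force(): force on a finger pad.
Only numpy, scipy, OpenCV 4.12 (cv2) and the standard library are available. Lean on these libraries where they do the work, as an engineer would, in place of code of your own. Each camera call takes 0.05 s, during which the arm holds its last target. There are 200 camera calls.

## Task

Finish packing the spares chest while its lid still leans back: take the black grip and the steel spacer ring that lie loose on the bench to its right, and lay the grip in the empty long slot and the ring in the empty round pocket, both fully down, leaving the parts already packed in their pockets. Then take the lid, which drops shut by itself, bring it forward without letting it fall, and hold it open at 60 degrees from closed so that I can pin on the lid stay; finish while still holding it there, do not let go. Do not disturb the other tools on the bench.

Things in the scene. Friction and masses are not known exactly. Their poses are not given: they have to be found in the camera images.
- chest: Grey sheet-steel chest, fixed, 196 (x) x 312 (y) x 70 mm high, walls 3 mm. Origin: centre of its underside; x points from its front to its hinged back, z up. Inside, a wooden insert (top 21 mm above the bench) has pockets 10 mm deep: long slots, 126 mm along x, 41 wide, at chest (0, 105) and (0, 35) mm; round ones, 56 mm, at (-45, -70) and (45, -70) mm. Those at (0, 105) and (45, -70) are filled.
- grip_slot (a point): Centre of the floor of the empty long slot (126 mm along the chest's x, 41 mm wide, 10 mm deep), 11 mm above the bench; axes as the chest's.
- ring_pocket (a point): Centre of the floor of the empty round pocket (56 mm across, 10 mm deep), 11 mm above the bench; axes as the chest's.
- loose_grip: Loose black oval lever grip lying on the bench, 36 mm thick, 120 mm long along its y (the last 12 mm at +y is a thin stub), about 0.06 kg. Take it across its thickness near the middle; it does not roll. Origin: underside below its middle. Either way round fits the slot.
- loose_grip_mid (a point): Middle of the loose grip, 18 mm above its underside; axes as the grip's.
- loose_ring: Loose plain steel spacer ring lying flat on the bench, 52 mm outside diameter, 18 mm high, about 0.09 kg. A floor sander's fixed column stands to the right of the loose parts, close to where the arm may start: it fills about x 0.36 to 0.54, y -0.56 to -0.76 m from the robot's base, 0.4 m high. Ring's origin: centre of its underside, z up.
- packed_grip: A like black oval grip, already in the long slot at chest (0, 105) mm, along the chest's x. Stays there.
- packed_grip_mid (a point): Middle of the packed grip, 18 mm above its underside.
- packed_bearing: Ball bearing 52 mm across, 15 mm high, already in the round pocket at chest (45, -70) mm; origin at the centre of its underside. Stays there.
- lid (a joint): Lid angle in rad: 0 closed, 1.047 at 60 degrees, 1.571 upright, stop at 1.75; starts leaning back at 1.64 to 1.75. The hinge line runs along the chest's y through lid_hinge. The lid weighs 0.75 kg (about 2 N at the handle carries it at 60 degrees), hinge friction is 0.1 N m; it falls shut from any angle below about 1.4 rad unless held.
- lid_hinge (a point): Middle of the hinge line, 71 mm above the bench at the back rim (chest x = 98 mm). Its axes turn with the lid: -x points along the lid to the handle, y is the hinge axis, z the lid's outer face. The lid is 2.5 mm sheet, 201 x 320 mm, with a 12 mm deep rim turned to the inside.
- lid_handle (a point): Middle of the lid's handle: a round steel bar 10.4 mm thick, 110 mm long over its legs, parallel to the hinge, 233 mm from the hinge line, with 28 mm clear between it and the lid's front edge; on top when the lid is upright, so it can be pinched across from above. 4 mm to the inner side of the lid's plane. Axes as lid_hinge.
- mallet: Bystander: mallet with black head and wooden handle, 280 mm long, lying on the left. Leave alone.
- grease_tin: Bystander: round tin 95 mm across, 60 mm high, on the left in front. Leave alone.
- caliper: Bystander: steel vernier caliper, 200 mm long, lying flat on the right behind the loose parts. Leave alone.
- lid_stay: Bystander: folding steel lid stay, two 58 mm links with a brass rivet, lying on the left. Leave alone.

How it is judged:
By the outcome, as a careful person would: the job done as asked, in the order asked, and still so for the second after the job is handed in, while the arm keeps its last pose, push and grip.
It also fails if it takes over 72 s, if anything falls off the work surface, if the arm or the gripper's body presses on something with over 40 N, if the wrist force passes 120 N, or if a joint passes its speed limit or range.

## Working session

There is one attempt and no reset: what is moved stays moved. The work goes in short steps, each a Python script; the robot and the scene stay as the last script left them, time stands still between calls to the robot, and variables do not carry over. Pictures are saved under pics/ and viewed, at most 10 in all, crops included, and the job is handed in when it is done.

```bash
ls; mkdir -p pics
python3 - <<'E'
from cell import bot
import cv2,numpy as np
for n in ["top","side"]:
    c=bot.camera(n); cv2.imwrite(f"pics/{n}0.png",cv2.resize(c["img"][:,:,::-1],(800,600),interpolation=cv2.INTER_CUBIC))
    np.save(f"pics/{n}0.npy",c["img"])
    print(n,{k:c[k] for k in c if k!="img"}, -cv2.Rodrigues(np.array(c["rvec"]))[0].T@np.array(c["tvec"]).ravel())
print(bot.get_eef_rot(),bot.get_time_s())
E
```

```text
cell.py
pics
top {'fovy': 55.20897031962389, 'cx': 258.1847490121263, 'cy': 190.16216047840334, 'rvec': array([ 2.21059123, -2.1515128 ,  0.06289171]), 'tvec': array([0.0413703 , 0.52766893, 1.12007325])} [0.44854322 0.04217177 1.15401067]
side {'fovy': 54.64087120516833, 'cx': 255.935177298422, 'cy': 193.46092076710306, 'rvec': array([ 0.39615632, -2.74691086,  1.25982847]), 'tvec': array([0.52400028, 0.14546705, 1.12320687])} [0.31727379 0.87315105 0.83323178]
[-0.35705996 -3.12083457  0.00319754] 0.1
```

View pics/top0.png

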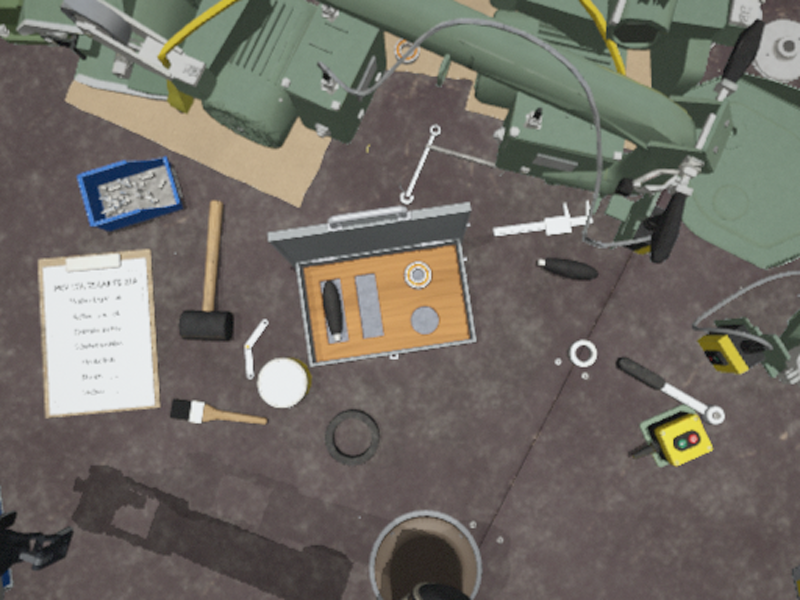

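View pics/side0.png

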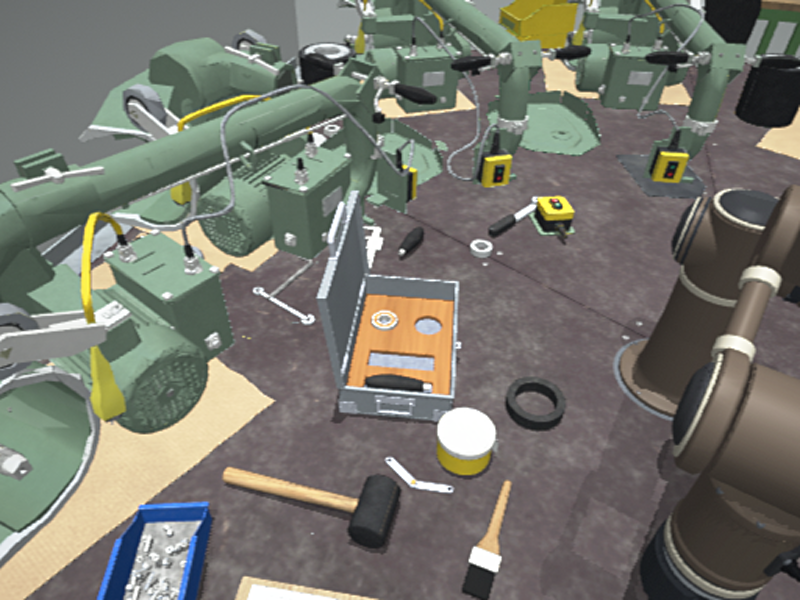

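The top view (800x600 picture) shows the chest's empty slot at (369,306), its empty pocket at (425,320), and its bearing at (418,275). The handle is at (368,217), the loose grip at (568,268) with its stub to the left, and the ring at (583,353). A ratchet lies right of the ring, and the caliper lies behind the grip. The side view shows the same layout.

```bash
cat > h.py <<'E'
import cv2,numpy as np
from cell import bot
from scipy.spatial.transform import Rotation as R
def cal(c):
    f=c["img"].shape[0]/2/np.tan(np.radians(c["fovy"])/2)
    return f,c["cx"],c["cy"],cv2.Rodrigues(np.array(c["rvec"]))[0],np.array(c["tvec"]).ravel()
def ray(c,uv):
    f,cx,cy,M,t=cal(c); uv=np.atleast_2d(uv)
    d=np.c_[(uv[:,0]-cx)/f,(uv[:,1]-cy)/f,np.ones(len(uv))]@M
    return -M.T@t,d
def plane(c,uv,z):
    o,d=ray(c,uv); return o+d*((z-o[2])/d[:,2])[:,None]
def proj(c,P):
    f,cx,cy,M,t=cal(c); q=np.atleast_2d(P)@M.T+t
    return np.c_[f*q[:,0]/q[:,2]+cx,f*q[:,1]/q[:,2]+cy]
def blobs(mask,roi,amin=30,mode=cv2.RETR_CCOMP):
    x0,y0,x1,y1=roi; m=np.zeros(mask.shape,np.uint8); m[y0:y1,x0:x1]=mask[y0:y1,x0:x1]
    cs,h=cv2.findContours(m,mode,cv2.CHAIN_APPROX_NONE)
    return [(k.reshape(-1,2).astype(float),h[0][i][3]) for i,k in enumerate(cs) if cv2.contourArea(k)>amin]
E
python3 - <<'E'
from h import *
c=bot.camera("top"); im=c["img"]; hsv=cv2.cvtColor(im,cv2.COLOR_RGB2HSV); s=1.5625
for n,(u,v) in dict(wood=(395,300),slot=(369,306),grip=(575,270),bench=(540,320),ring=(572,353),handle=(368,217),lid=(330,245),stub=(541,263)).items(): print(n,hsv[int(v/s),int(u/s)],end=' ')
print()
wood=((hsv[...,0]<22)&(hsv[...,1]>95)&(hsv[...,2]>90)).astype(np.uint8)*255
for k,p in blobs(wood,(185,145,310,240)):
    P=plane(c,k,.021)[:,:2]*1000; r=cv2.minAreaRect(P.astype(np.float32)); M=cv2.moments(P.astype(np.float32).reshape(-1,1,2)); print('wood',p,np.round(k.mean(0)*s),'rect',np.round(r[0],1),np.round(r[1],1),round(r[2],1),'cent',np.round([M['m10']/M['m00'],M['m01']/M['m00']],1))
dark=(hsv[...,2]<45).astype(np.uint8)*255
for k,p in blobs(dark,(340,160,385,183)):
    P=plane(c,k,.018)[:,:2]*1000; r=cv2.minAreaRect(P.astype(np.float32)); print('grip',p,k.mean(0)*s,r)
br=((hsv[...,2]>120)&(hsv[...,1]<60)).astype(np.uint8)*255
for k,p in blobs(br,(355,212,388,240),15):
    P=plane(c,k,.018)[:,:2]*1000; print('ring',p,k.mean(0)*s,cv2.minEnclosingCircle(P.astype(np.float32)),cv2.minAreaRect(P.astype(np.float32)))
for k,p in blobs(br,(205,128,270,150),15): print('handle',p,cv2.minAreaRect(k.astype(np.float32)))
cv2.imwrite("pics/crop1.png",np.hstack([cv2.resize(im[120:245,165:310,::-1],None,fx=3.4,fy=3.4,interpolation=cv2.INTER_NEAREST)[:425],cv2.resize(im[140:265,335:425,::-1],None,fx=3.4,fy=3.4,interpolation=cv2.INTER_NEAREST)]))
E
```

```text
wood [ 16 136 206] slot [110  18 173] grip [150   4  62] bench [ 10  28 111] ring [ 98   4 237] handle [105   8 181] lid [98 13 77] stub [ 30   6 224] 
wood -1 [386. 303.] rect [515.4  91. ] [189.7 306.3] 10.1 cent [515.2  90.8]
wood 5 [424. 320.] rect [483.   13.3] [58.6 58.6] 1.5 cent [482.9  13.9]
wood 5 [334. 311.] rect [496.3 192.9] [132.8  48. ] 10.1 cent [496.1 192.5]
wood 5 [369. 306.] rect [508.6 124.3] [132.4  47.8] 10.0 cent [508.3 124.3]
wood 5 [417. 274.] rect [572.5  29.5] [59.4 59.4] 46.4 cent [571.9  29.9]
ring -1 [582.8125  352.46875] ((426.8037109375, -299.5567932128906), 27.950927734375) ((427.13623046875, -301.2615966796875), (51.995872497558594, 52.36134719848633), 1.5738675594329834)
ring 2 [582.54310345 352.64008621] ((426.787841796875, -300.16131591796875), 17.401369094848633) ((426.2835998535156, -299.0924987792969), (32.11336898803711, 30.629425048828125), 45.95370101928711)
handle -1 ((236.62594604492188, 139.00613403320312), (10.680511474609375, 65.51704406738281), 81.46923065185547)
handle 1 ((213.5, 144.0), (4.0, 5.0), 90.0)
handle 1 ((235.07704162597656, 140.51345825195312), (4.895235061645508, 38.172943115234375), 81.46923065185547)
```

View pics/crop1.png

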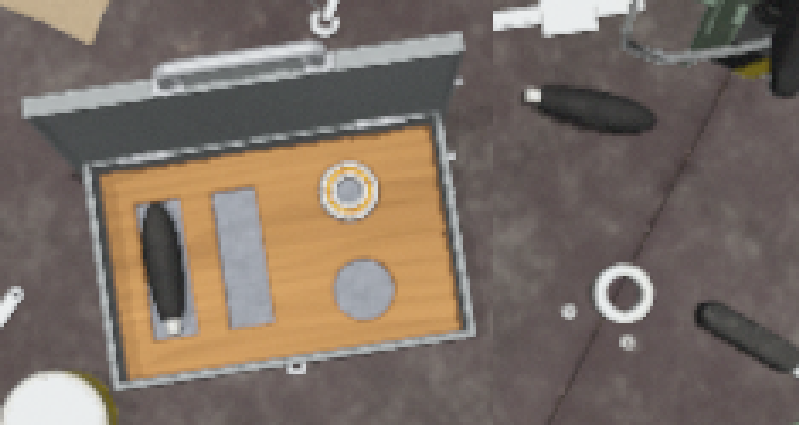

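The crop shows the slot, pocket, bearing and packed grip (stub to the front), plus the loose grip with its stub at (533,95) and its round end at (655,122). The ring is at (624,293), with two small bolts beside it. Next I fit the chest pose, then move to look with the wrist camera.

```bash
cat >> h.py <<'E'
def ypose(a,tilt=0.):
    """tool z down, tool y horizontal at world angle a"""
    y=np.array([np.cos(a),np.sin(a),0]); z=np.array([0,0,-1.]); return R.from_matrix(np.c_[np.cross(y,z),y,z])
def best(pos,a):
    """down pose, tool y along a or a+pi, whichever keeps joint 6 nearer zero"""
    o=[(abs(q[5]),r) for r in (ypose(a).as_rotvec(),ypose(a+np.pi).as_rotvec()) if (q:=bot.inverse_kinematics(pos,r)) is not None]
    return min(o,key=lambda t:t[0])[1]
def rigid(A,B):
    ca,cb=A.mean(0),B.mean(0); H=(A-ca).T@(B-cb); th=np.arctan2(H[0,1]-H[1,0],H[0,0]+H[1,1])
    M=np.array([[np.cos(th),-np.sin(th)],[np.sin(th),np.cos(th)]]); return th,cb-M@ca,M
E
python3 - <<'E'
from h import *
A=np.array([[-45,-70],[0,105],[0,35],[45,-70.]]);B=np.array([[483,13.6],[496.2,192.7],[508.5,124.3],[572.2,29.7]])
th,t,M=rigid(A,B); print('chest yaw',np.degrees(th),t,'res',np.round(A@M.T+t-B,1).tolist())
c=bot.camera("top"); hsv=cv2.cvtColor(c["img"],cv2.COLOR_RGB2HSV)
dark=(hsv[...,2]<82).astype(np.uint8)*255
for k,p in blobs(dark,(342,160,385,183)):
    P=plane(c,k,.018)[:,:2]*1000; print('grip',k.mean(0),cv2.minAreaRect(P.astype(np.float32)))
print('stub',plane(c,[[541/1.5625,263/1.5625]],.018))
E
```

```text
chest yaw 10.394747795999345 [514.975  90.075] res [[0.3, -0.5], [-0.2, 0.7], [0.2, 0.2], [-0.3, -0.4]]
grip [361.69230769 171.63736264] ((591.9150390625, -266.39068603515625), (124.09542083740234, 41.036590576171875), 77.26074981689453)
stub [[ 0.6016806  -0.21594563  0.018     ]]
```

Run:
```python
from h import *
bot.reach([.25,.33,.42],best([.25,.33,.42],np.pi/2)); print(bot.get_q())
bot.reach([.40,-.22,.40],best([.40,-.22,.40],np.radians(-13)))
p=[.53,-.285,.30]; r=best(p,np.radians(-13)); bot.reach(p,r)
c=bot.camera("wrist"); np.save("pics/w1.npy",c,allow_pickle=True)
cv2.imwrite("pics/w1.png",c["img"][:,:,::-1])
print(bot.get_q(),bot.get_time_s(),c["fovy"],ray(c,[[256,192]]),proj(c,[[.592,-.27,.018],[.427,-.30,.018]]))
```

```text
[ 8.17826255e-01 -2.38065524e-01  1.82680806e+00  3.63084535e-04
  1.55364810e+00 -7.53314561e-01]
[-5.65057689e-01  2.06970211e-01  1.61681388e+00 -8.07244409e-05
  1.31640843e+00 -3.38913649e-01] 4.375 60.494217743579576 (array([ 0.54738752, -0.20989226,  0.44354912]), array([[-0.06322989, -0.28783839, -0.95561867]])) [[299.77271755 130.2294284 ]
 [182.44628953 180.11446955]]
```

View pics/w1.png

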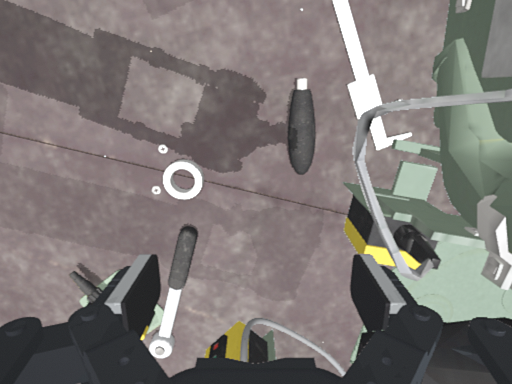

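The wrist view shows the grip upright in the picture, from its stub tip at (302,79) to its end at (302,173). The ring is at (183,180). Both are within a few pixels of the top-view prediction.

Run:
```python
from h import *
c=np.load("pics/w1.npy",allow_pickle=True).item(); hsv=cv2.cvtColor(c["img"],cv2.COLOR_RGB2HSV);V=hsv[...,2]
print(V[125,262:326:3], V[74:100:2,302],V[160:180:2,302])
m=(((V<62)|(V>170))*255).astype(np.uint8); m=cv2.morphologyEx(m,cv2.MORPH_CLOSE,np.ones((3,3)))
for k,p in blobs(m,(275,70,325,180),100):
    P=plane(c,k,.018)[:,:2]*1000; print('grip',cv2.minAreaRect(k.astype(np.float32)),cv2.minAreaRect(P.astype(np.float32)))
for z in (.018,):
  for k,p in blobs(((V>170)*255).astype(np.uint8),(160,155,207,205),60):
    P=plane(c,k,z)[:,:2]*1000; print('ring',p,cv2.minEnclosingCircle(P.astype(np.float32)),P.mean(0))
print('stub',plane(c,[[302,79],[302,173]],.018))
```

```text
[ 98  95  96 115  97  99 102 100 102  49  85  85  91  95  98  85  83  83
 131 136 140 143] [150 150 195 255 255 255 255 255 122  92  90  94  92] [ 93  93  86  85  83  84  77  86 132 132]
grip ((295.4061279296875, 124.40386199951172), (14.431113243103027, 94.42967224121094), 5.587243556976318) ((587.1392822265625, -264.2615966796875), (117.85614013671875, 18.413307189941406), 73.95318603515625)
ring -1 ((426.4941711425781, -300.21368408203125), 26.792484283447266) [ 426.66900566 -299.83443629]
ring 1 ((426.3863525390625, -300.4802551269531), 17.25642204284668) [ 426.5948565  -300.20068404]
stub [[ 0.6059153  -0.20982162  0.018     ]
 [ 0.58464731 -0.32588872  0.018     ]]
```

Run:
```python
from h import *
c=np.load("pics/w1.npy",allow_pickle=True).item(); hsv=cv2.cvtColor(c["img"],cv2.COLOR_RGB2HSV);S,V=hsv[...,1],hsv[...,2]
m=((((S<14)&(V<105))|(V>170)|(V<55))*255).astype(np.uint8); m=cv2.morphologyEx(m,cv2.MORPH_OPEN,np.ones((3,3)))
m=cv2.morphologyEx(m,cv2.MORPH_CLOSE,np.ones((5,5)))
for k,p in blobs(m,(280,70,325,180),300,cv2.RETR_EXTERNAL):
    P=plane(c,k,.018)[:,:2]*1000; print('grip',cv2.minAreaRect(k.astype(np.float32)),cv2.minAreaRect(P.astype(np.float32)))
t=bot.camera("top")
def tri(w,tp):
    o1,d1=ray(c,[w]);o2,d2=ray(t,[np.array(tp)/1.5625]);d1=d1[0];d2=d2[0]
    s=np.linalg.lstsq(np.c_[d1,-d2],o2-o1,rcond=None)[0]; a,b=o1+s[0]*d1,o2+s[1]*d2; return np.round((a+b)/2,3),np.round(np.linalg.norm(a-b),3)
print('cable bend',tri([405,270],[645,248]),tri([360,140],[588,235]),'caliper',tri([365,98],[565,225]),'grip end',tri([302,173],[597,271]),'stub',tri([302,79],[539,262]))
```

```text
grip ((301.0, 125.5), (95.0, 26.0), 90.0) ((594.3869018554688, -267.0563659667969), (119.29244232177734, 33.59772491455078), 78.88446807861328)
cable bend (array([ 0.589, -0.295,  0.324]), np.float64(0.007)) (array([ 0.645, -0.284,  0.094]), np.float64(0.002)) caliper (array([ 0.665, -0.246,  0.073]), np.float64(0.008)) grip end (array([ 0.581, -0.311,  0.068]), np.float64(0.003)) stub (array([ 0.603, -0.21 ,  0.028]), np.float64(0.002))
```

Run:
```python
from h import *
c=np.load("pics/w1.npy",allow_pickle=True).item(); t=bot.camera("top"); s=bot.camera("side")
def tri(a,ua,b,ub):
    o1,d1=ray(a,[ua]);o2,d2=ray(b,[ub]);d1=d1[0];d2=d2[0]
    k=np.linalg.lstsq(np.c_[d1,-d2],o2-o1,rcond=None)[0]; p,q=o1+k[0]*d1,o2+k[1]*d2; return np.round((p+q)/2,3),np.round(np.linalg.norm(p-q),3)
f=1/1.5625
Y={}
for n,cam,roi in (("t",t,(395,145,425,170)),("s",s,(255,100,275,132)),("w",c,(340,205,425,275))):
    h=cv2.cvtColor(cam["img"],cv2.COLOR_RGB2HSV); m=((h[...,0]>20)&(h[...,0]<32)&(h[...,1]>150)&(h[...,2]>90)).astype(np.uint8)*255
    b=max(blobs(m,roi,5),key=lambda k:len(k[0]))[0] if blobs(m,roi,5) else None
    Y[n]=None if b is None else b.mean(0); print(n,Y[n],None if b is None else np.ptp(b,axis=0))
print('grip',tri(t,np.array([568,269])*f,s,np.array([411,240])*f))
for (x,cx),(y,cy) in ((("t",t),("s",s)),(("t",t),("w",c)),(("s",s),("w",c))):
    if Y[x] is not None and Y[y] is not None: print(x,y,tri(cx,Y[x],cy,Y[y]))
```

```text
t None None
s [264.38461538 116.30769231] [ 4. 18.]
w [354.875  235.9875] [23. 34.]
grip (array([ 0.592, -0.269,  0.018]), np.float64(0.002))
s w (array([ 0.621, -0.383,  0.113]), np.float64(0.002))
```

Run:
```python
from h import *
c=np.load("pics/w1.npy",allow_pickle=True).item(); t=bot.camera("top"); s=bot.camera("side")
# epipolar lines: cable point in wrist at several heights -> top and side pixels (800-scale)
for w in ([358,150],[362,175],[375,110],[385,235]):
    for z in (0,.05,.1,.15,.2,.25):
        P=plane(c,[w],z); print(w,z,np.round(P[0,:2],3),np.round(proj(t,P)[0]*1.5625),np.round(proj(s,P)[0]*1.5625))
a=cv2.resize(t["img"][110:190,335:435,::-1],(500,400),interpolation=cv2.INTER_CUBIC); b=cv2.resize(s["img"][90:170,225:285,::-1],(300,400),interpolation=cv2.INTER_CUBIC)
cv2.imwrite("pics/cr2.png",np.hstack([a,b]))
```

```text
[358, 150] 0 [ 0.666 -0.316] [589. 234.] [388. 231.]
[358, 150] 0.05 [ 0.653 -0.304] [591. 236.] [392. 218.]
[358, 150] 0.1 [ 0.639 -0.292] [593. 238.] [396. 203.]
[358, 150] 0.15 [ 0.626 -0.28 ] [595. 241.] [401. 188.]
[358, 150] 0.2 [ 0.613 -0.268] [597. 243.] [405. 172.]
[358, 150] 0.25 [ 0.599 -0.256] [600. 247.] [411. 155.]
[362, 175] 0 [ 0.667 -0.352] [607. 234.] [392. 223.]
[362, 175] 0.05 [ 0.653 -0.336] [607. 236.] [395. 211.]
[362, 175] 0.1 [ 0.64 -0.32] [608. 238.] [399. 198.]
[362, 175] 0.15 [ 0.626 -0.304] [609. 241.] [403. 183.]
[362, 175] 0.2 [ 0.613 -0.288] [609. 243.] [408. 168.]
[362, 175] 0.25 [ 0.6   -0.272] [610. 247.] [412. 152.]
[375, 110] 0 [ 0.694 -0.269] [566. 219.] [372. 239.]
[375, 110] 0.05 [ 0.678 -0.262] [569. 222.] [377. 225.]
[375, 110] 0.1 [ 0.661 -0.255] [573. 226.] [383. 210.]
[375, 110] 0.15 [ 0.645 -0.249] [577. 230.] [389. 193.]
[375, 110] 0.2 [ 0.628 -0.242] [582. 234.] [396. 176.]
[375, 110] 0.25 [ 0.612 -0.236] [587. 238.] [403. 158.]
[385, 235] 0 [ 0.688 -0.45 ] [655. 225.] [394. 203.]
[385, 235] 0.05 [ 0.672 -0.423] [652. 227.] [397. 193.]
[385, 235] 0.1 [ 0.657 -0.396] [649. 230.] [401. 182.]
[385, 235] 0.15 [ 0.641 -0.369] [646. 234.] [405. 170.]
[385, 235] 0.2 [ 0.625 -0.342] [642. 237.] [409. 157.]
[385, 235] 0.25 [ 0.609 -0.315] [637. 241.] [413. 143.]
```

View pics/cr2.png

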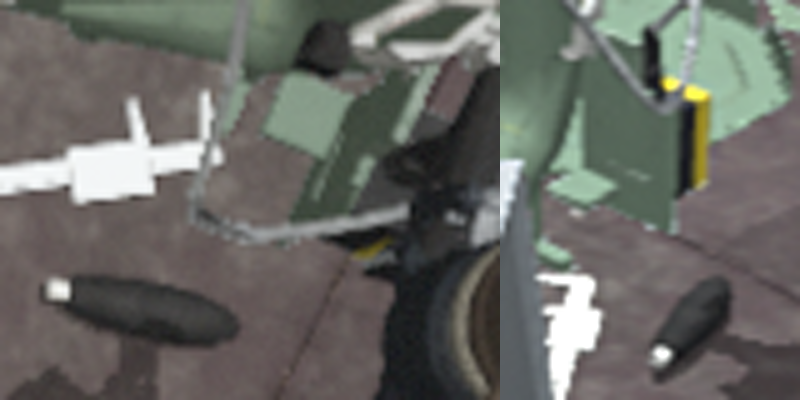

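The cable bend appears at about (598,247) in the top view (800 scale), (403,173) in the side view and (358,150) in the wrist view. That puts it hanging near (0.61,-0.27,0.20), right above the loose grip. I'll take the grip with the tool leaning along the grip's length toward its stub, draw it clear of the cable, then regrasp it upright.

```bash
cat >> h.py <<'E'
def lean(ydir,zdir):
    y=np.array(ydir)/np.linalg.norm(ydir); z=np.array(zdir,float); z-=y*(y@z); z/=np.linalg.norm(z); return R.from_matrix(np.c_[np.cross(y,z),y,z])
def solve(pos,ydir,zdir):
    o=[(abs(q[5]),r) for s in (1,-1) if (q:=bot.inverse_kinematics(pos,(r:=lean(s*np.array(ydir),zdir).as_rotvec()))) is not None]
    return min(o,key=lambda t:t[0])[1] if o else None
def F(): return np.round(bot.get_contact_force(),1)
E
cat > g.py <<'E'
from h import *
ax=np.array([np.cos(np.radians(79.3)),np.sin(np.radians(79.3)),0]); px=np.array([ax[1],-ax[0],0]); L=np.radians(35)
z=-np.array([0,0,1])*np.cos(L)-ax*np.sin(L)      # tool points down and back along the grip
g=np.array([.595,-.268,0])+.008*ax+[0,0,.008]; pre=g-z*.13
E
python3 - <<'E'
from g import *
print(F()); bot.movel([.45,-.2,.32],feed=.2)
r=solve(pre,px,z); print(g,pre,r,bot.inverse_kinematics(pre,r),bot.inverse_kinematics(g,r))
bot.reach(pre,r); bot.gripper_to(.056)
c=bot.camera("wrist"); cv2.imwrite("pics/w2.png",c["img"][:,:,::-1]); print(F(),bot.get_eef_pos(),bot.get_time_s())
E
```

```text
[ 0.6 -0.2  0.2]
[ 0.59648533 -0.2601391   0.008     ] [ 0.61032955 -0.18687064  0.11448977] [ 2.0616855   1.70860723 -0.65004694] [-0.08006046  0.5446377   1.68733933 -0.69498446  1.09865748  0.49243633] [-0.19679852  0.69695104  1.71244268 -0.81245396  0.91086664  0.56211393]
[-0.8 -0.2 -0.5] [ 0.61038336 -0.1872979   0.11528497] 6.8583
```

View pics/w2.png

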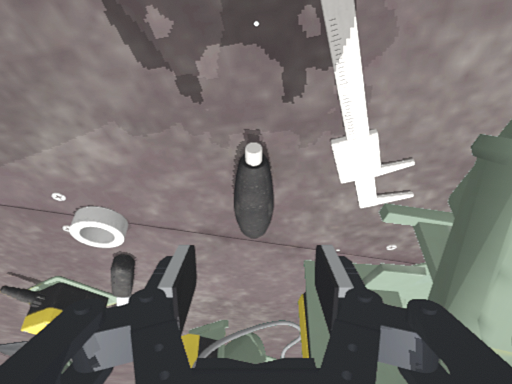

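The view shows the grip lying straight between the fingers at (254,190), with the cable beyond them. I'll close in.

Run:
```python
from g import *
for d,f in ((.05,.12),(.02,.06),(.0,.03)):
    bot.movel(g-z*d,feed=f); fr=F(); print(d,fr)
    if np.linalg.norm(fr)>8: break
bot.gripper_to(0.0); print('open',bot.get_opening(),bot.get_gripper_force(),F())
p=np.array(bot.get_eef_pos()); bot.movel(p+[0,0,.02],feed=.06); print(F(),bot.get_opening())
t=np.array([.49,-.20,0]); bot.movel([t[0],t[1],p[2]+.02],feed=.12)
bot.movel([t[0],t[1],p[2]+.001],feed=.05); print(F(),p); bot.gripper_to(.06)
bot.movel(np.array([t[0],t[1],p[2]])-z*.1,feed=.15)
q=[.45,-.22,.20]; bot.reach(q,best(q,np.arctan2(px[1],px[0])))
c=bot.camera("wrist"); np.save("pics/w3.npy",c,allow_pickle=True); cv2.imwrite("pics/w3.png",c["img"][:,:,::-1])
print(bot.get_time_s(),proj(c,[[t[0],t[1],.018]]))
```

```text
0.05 [ 0.9  0.3 -0.1]
0.02 [ 0.1  0.2 -0.1]
0.0 [-0.6 -0.6  1.2]
open 0.03512579592111448 59.729631543159485 [0.5 2.2 0.6]
[-0.8 -0.4 -0.6] 0.03516883918548847
[ 0.6  0.4 -1.3] [ 0.59702466 -0.26002504  0.00842466]
13.8083 [[292.66673556 143.12045943]]
```

View pics/w3.png

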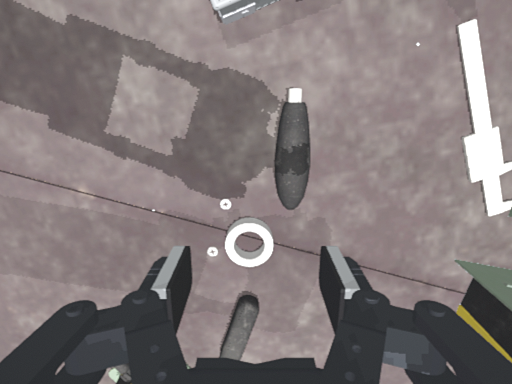

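The grip is set down clear of the cable, from its stub tip at (294,88) to its end at (292,210). The ring is at (249,243). Next I regrasp upright and place the grip in the slot.

Run:
```python
from h import *
c=np.load("pics/w3.npy",allow_pickle=True).item()
e=plane(c,[[294.3,87.5],[291.5,209.5]],.018); d=e[0]-e[1]; mid=e.mean(0); ga=np.arctan2(d[1],d[0]); print(e,np.linalg.norm(d),mid,np.degrees(ga))
assert abs(np.linalg.norm(d)-.12)<.006
r=best([*mid[:2],.1],ga-np.pi/2); bot.reach([*mid[:2],.10],r); bot.movel([*mid[:2],.010],feed=.08); print(F()); bot.gripper_to(0); print(bot.get_opening(),bot.get_gripper_force(),F())
bot.movel([*mid[:2],.17],feed=.2)
th=np.radians(10.3); sl=np.array([.5085,.1243]); p=[*sl,.15]; r2=best(p,th+np.pi/2); bot.reach(p,r2); print(bot.get_q()[5],bot.get_time_s())
bot.movel([*sl,.055],feed=.12)
c=bot.camera("wrist"); np.save("pics/w4.npy",c,allow_pickle=True); cv2.imwrite("pics/w4.png",c["img"][:,:,::-1]); print(bot.get_opening(),bot.get_time_s())
```

```text
[[ 0.49937162 -0.14885671  0.018     ]
 [ 0.47829329 -0.26842625  0.018     ]] 0.12141321876023975 [ 0.48883246 -0.20864148  0.018     ] 80.00232195029113
[0.7 0.3 0.6]
0.03500687059773091 61.755462884902954 [-0.5 -0.1  4.3]
1.547127814923874 18.5083
0.03468857941034583 19.5
```

View pics/w4.png

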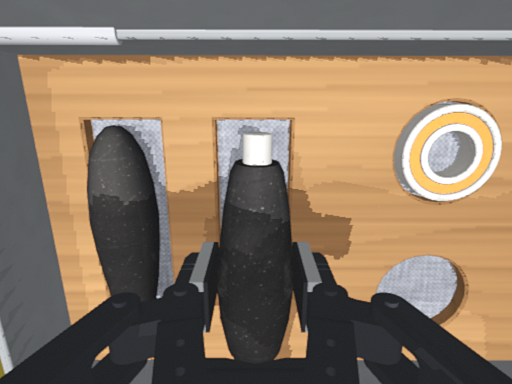

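The wrist view shows the slot's far edge from (214,119) to (293,119) and the stub tip at (257,132). I'll compare them in world coordinates.

Run:
```python
from h import *
c=np.load("pics/w4.npy",allow_pickle=True).item()
th=np.radians(10.3); M=np.array([[np.cos(th),-np.sin(th)],[np.sin(th),np.cos(th)]]); s=np.array([.5085,.1243])
f=lambda uv,z:np.round((plane(c,uv,z)[:,:2]-s)@M*1000,1)
print('slot far corners (exp 63,+-20.5)',f([[214,119],[293,119]],.021).tolist(),'stub tip (exp 60,0)',f([[257,132]],.063).tolist(),'packed slot corner (63,90.5/49.5)',f([[82,119],[162,119]],.021).tolist(),'pocket',f([[426,290]],.021).tolist())
```

```text
slot far corners (exp 63,+-20.5) [[63.4, 20.8], [63.5, -20.9]] stub tip (exp 60,0) [[61.7, -1.7]] packed slot corner (63,90.5/49.5) [[63.3, 90.6], [63.4, 48.3]] pocket [[-40.6, -107.6]]
```

Run:
```python
from h import *
th=np.radians(10.3); s=np.array([.5085,.1243])-.0008*np.array([np.cos(th),np.sin(th)])
f0=np.array(bot.get_contact_force())
for z in (.034,.028,.025,.0225,.021):
    bot.movel([*s,z],feed=.05); d=np.array(bot.get_contact_force())-f0; print(z,np.round(d,1),bot.get_eef_pos()[2])
    if np.linalg.norm(d)>10: break
bot.gripper_to(.052); print(bot.get_opening())
bot.movel([*s,.13],feed=.15)
c=bot.camera("wrist"); np.save("pics/w5.npy",c,allow_pickle=True); cv2.imwrite("pics/w5.png",c["img"][:,:,::-1]); print(bot.get_time_s())
```

```text
0.034 [-0.1 -0.5 -1.3] 0.033538508321940136
0.028 [ 0.8  0.  -0.2] 0.027649243236626347
0.025 [ 0.4 -0.3 -0.5] 0.024830254099135717
0.0225 [ 1.  -0.5 -0.1] 0.02233959555008012
0.021 [-1.8 -1.   5.6] 0.021848122042127036
0.0516073236821709
22.3167
```

View pics/w5.png

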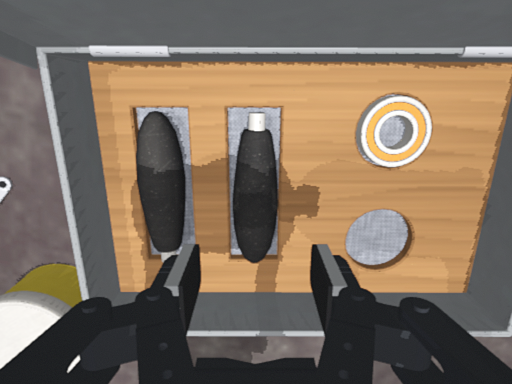

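The grip lies in the slot, with its stub tip at (257,112) and its front end at (255,263). I'll check its height by length, then fetch the ring.

Run:
```python
from h import *
c=np.load("pics/w5.npy",allow_pickle=True).item()
th=np.radians(10.3); M=np.array([[np.cos(th),-np.sin(th)],[np.sin(th),np.cos(th)]]); s=np.array([.5085,.1243])
f=lambda uv,z:np.round((plane(c,uv,z)[:,:2]-s)@M*1000,1).tolist()
print('ends',f([[257,112],[255,263]],.029),'slot',f([[228,107],[282,107],[230,257]],.021),'pocket (-45,-105)',f([[377.5,237.5]],.021))
# ring
rp=np.array([.4266,-.3000]); a=np.radians(45)
p=[.44,-.15,.22]; bot.reach(p,best(p,a))
r=best([*rp,.12],a); bot.reach([*rp,.12],r); bot.gripper_to(.066)
bot.movel([*rp,.02],feed=.12); bot.movel([*rp,.006],feed=.04); print(F(),bot.get_eef_pos())
bot.gripper_to(.0); print(bot.get_opening(),bot.get_gripper_force(),F())
bot.movel([*rp,.06],feed=.1); print(bot.get_opening(),F())
c=bot.camera("wrist"); cv2.imwrite("pics/w6.png",c["img"][:,:,::-1]); print(bot.get_time_s())
```

```text
ends [[60.3, -2.1], [-61.6, -0.9]] slot [[63.4, 19.3], [63.4, -20.6], [-60.4, 20.5]] pocket (-45,-105) [[-41.9, -103.1]]
[ 0.3 -0.8  0.3] [ 0.42635416 -0.29979178  0.00567952]
0.048518786849740404 61.48535219253972 [-1.2  0.7  6.6]
0.04858151666666791 [-0.2 -0.2 -1. ]
28.2333
```

View pics/w6.png

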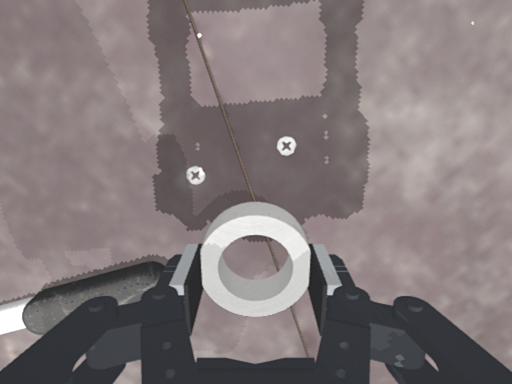

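Run:
```python
from h import *
c=bot.camera("wrist"); e=np.array(bot.get_eef_pos()); Rm=R.from_rotvec(bot.get_eef_rot()).as_matrix()
zt=e[2]-.0057+.018
# lower end of the ring's annulus and left/right extremes, in tool axes relative to TCP (mm)
for n,uv in dict(left=[201,268],right=[310,268],bot=[255.5,316],inner_top=[255,235],inner_bot=[255,300],inl=[217,266],inr=[293,266]).items():
    print(n,np.round((plane(c,[uv],zt)[0]-e)@Rm*1000,1))
```

```text
left [  0.3 -24.7 -12.3]
right [  0.3  24.3 -12.3]
bot [-25.3  -0.1 -12.3]
inner_top [ 16.5  -0.4 -12.3]
inner_bot [-16.5  -0.4 -12.3]
inl [  1.3 -17.4 -12.3]
inr [  1.3  16.7 -12.3]
```

The ring is held centred on the TCP (inner edge from (255,235) to (255,300)). I have used all 10 picture views, so the remaining checks are numeric.

Run:
```python
from h import *
c=np.load("pics/w5.npy",allow_pickle=True).item(); hsv=cv2.cvtColor(c["img"],cv2.COLOR_RGB2HSV)
m=((hsv[...,0]<24)&(hsv[...,1]>70)).astype(np.uint8)*255
for k,p in blobs(m,(330,190,430,290),500):
    if p>=0:
        P=plane(c,k,.021)[:,:2]*1000; print('pocket w5',cv2.minEnclosingCircle(P.astype(np.float32)),P.mean(0))
print(np.degrees(0)); th=np.radians(10.3); pk=np.array([.4831,.0134])
e=np.array(bot.get_eef_pos()); bot.movel([e[0],e[1],.15],feed=.2)
p=[*pk,.13]; bot.reach(p,best(p,th+np.pi/2)); bot.movel([*pk,.05],feed=.12); print(bot.get_opening(),bot.get_time_s())
```

```text
pocket w5 ((486.1874084472656, 17.143150329589844), 27.478656768798828) [486.09838985  16.28434392]
0.0
0.048761846052712526 32.0833
```

Run:
```python
from h import *
from scipy.optimize import least_squares
for src,k0 in (("w5",(330,190,430,290)),("top",(255,185,295,225))):
    c=np.load("pics/w5.npy",allow_pickle=True).item() if src=="w5" else None
    if c is None: c=bot.camera("top"); c["img"]=np.load("pics/top0.npy")
    hsv=cv2.cvtColor(c["img"],cv2.COLOR_RGB2HSV); m=((hsv[...,0]<24)&(hsv[...,1]>70)).astype(np.uint8)*255
    k=max((k for k,p in blobs(m,k0,100) if p>=0),key=len)
    o,_=ray(c,[[0,0]]); A=plane(c,k,.021)[:,:2]*1000; B=plane(c,k,.011)[:,:2]*1000
    far=lambda x:((A-x[:2])@(o[:2]*1000-x[:2]))<0   # wall facing the camera: boundary is its foot
    def f(x):
        P=np.where(far(x)[:,None],B,A); return np.linalg.norm(P-x[:2],axis=1)-x[2]
    s=least_squares(f,[484,14,28],diff_step=1e-4); print(src,s.x,np.sqrt(np.mean(s.fun**2)),o)
    d=(A-A.mean(0))@(o[:2]*1000-A.mean(0))>0
    s2=least_squares(lambda x:np.linalg.norm(A[d]-x,axis=1)-28,[484,14]); print(' near rim only',s2.x)
```

```text
w5 [483.13743267  13.41161614  28.75854637] 0.5167365775813604 [0.58320183 0.13699668 0.27217501]
 near rim only [483.89369323  14.29716899]
top [483.26756184  13.23567491  29.44333919] 0.7184999041711354 [0.44854322 0.04217177 1.15401067]
 near rim only [481.80273013  14.48045789]
```

Both views now agree on (483.2, 13.4). I'll lower the ring there.

Run:
```python
from h import *
pk=np.array([.4832,.0134]); f0=np.array(bot.get_contact_force())
for z in (.032,.028,.025,.022,.019,.0175,.0165,.0155):
    bot.movel([*pk,z],feed=.05); d=np.array(bot.get_contact_force())-f0; print(z,np.round(d,1),round(bot.get_eef_pos()[2],4))
    if np.linalg.norm(d)>6: break
print(bot.get_opening(),bot.get_time_s())
```

```text
0.032 [-0.3  0.6  0.3] 0.0315
0.028 [0.3 0.1 0.4] 0.0278
0.025 [0.1 0.3 0.4] 0.0249
0.022 [ 0.3 -0.4  0.7] 0.0218
0.019 [0.4 0.1 0.1] 0.0188
0.0175 [-3.4 -0.8  8.4] 0.0184
0.048430092753066915 33.8917
```

Run:
```python
from h import *
pk=np.array([.4832,.0134])
bot.gripper_to(.062); bot.movel([*pk,.13],feed=.15)
bot.wait(.1)
c=bot.camera("wrist"); np.save("pics/w7.npy",c,allow_pickle=True); hsv=cv2.cvtColor(c["img"],cv2.COLOR_RGB2HSV)
u=proj(c,[[*pk,.029]])[0]; print('expected px',u,hsv[int(u[1]),int(u[0])],bot.get_time_s())
m=((hsv[...,2]>170)&(hsv[...,1]<40)).astype(np.uint8)*255
x,y=u.astype(int)
for k,p in blobs(m,(max(x-55,0),max(y-55,0),x+55,min(y+55,384)),200):
    for z in (.029,.039):
        P=plane(c,k,z)[:,:2]*1000; print('ring',p,z,cv2.minEnclosingCircle(P.astype(np.float32)),np.round(cv2.minAreaRect(P.astype(np.float32))[1],1),k.min(0),k.max(0))
```

```text
expected px [254.43679936 192.88112916] [111  21 121] 35.225
ring -1 0.029 ((484.28070068359375, 12.564187049865723), 26.076414108276367) [50.2 51.1] [222. 159.] [288. 223.]
ring -1 0.039 ((487.3407287597656, 13.134014129638672), 25.001462936401367) [48.1 49. ] [222. 159.] [288. 223.]
```

```bash
cat >> h.py <<'E'
TH=np.radians(10.3); CM=np.array([[np.cos(TH),-np.sin(TH)],[np.sin(TH),np.cos(TH)]]); C0=np.array([.515,.0901])
def ch(x,y,z): return np.r_[C0+CM@[x,y],z]
def handle(t,r=.233): return ch(.098-r*np.cos(t)-.004*np.sin(t),0,.071+r*np.sin(t)-.004*np.cos(t))
def tooldir(t): return np.r_[CM@[np.cos(t),0],-np.sin(t)]     # along the lid, handle to hinge
def ydir(t): return np.r_[CM@[np.sin(t),0],np.cos(t)]          # lid normal
E
python3 - <<'E'
from h import *
pk=np.array([.4832,.0134]); bot.gripper_to(.041); bot.movel([*pk,.05],feed=.15); f0=np.array(bot.get_contact_force())
for z in np.arange(.036,.016,-.002):
    bot.movel([*pk,z],feed=.06); d=(np.array(bot.get_contact_force())-f0)[2]
    if d>4: print('contact',z,d,bot.get_eef_pos()[2]); break
bot.movel([*pk,.15],feed=.25); print(bot.get_time_s())
t=bot.camera("top"); im=np.load("pics/top0.npy"); V=cv2.cvtColor(im,cv2.COLOR_RGB2HSV)[...,2]
for u in (228,236,244): print(u,V[126:160,u])
for th in (1.6,1.65,1.7,1.75): print(th,handle(th),proj(t,[handle(th)]),proj(t,[ch(.098-.201*np.cos(th),0,.071+.201*np.sin(th))]))
E
```

```text
contact 0.02599999999999999 10.068418183801583 0.027351664225091707
38.525
228 [ 98  97  98 102 102  99 105 105 106 123 180 223 225 186 135 111 110 136
 177 170  82  79  78  78  78  78  77  76  78  78  77  76  73  77]
236 [ 98 100  99  98  94  97  97  96 137 198 221 216 175 108 111 112 130 170
 172  76  76  77  78  78  79  75  76  77  75  77  76  75  76  77]
244 [ 90  90  90  90  92  94  95 153 214 224 205 168 104 110 112 148 190 174
  81  79  79  80  79  77  79  78  76  78  76  79  79  79  78 102]
1.6 [0.61418072 0.10812419 0.30401745] [[235.5998903  143.79695587]] [[236.35640295 145.13584416]]
1.65 [0.62563562 0.1102059  0.30358604] [[234.88099681 138.98224508]] [[235.76318523 141.14791664]]
1.7 [0.63705498 0.11228115 0.30257328] [[234.18503698 134.25093362]] [[235.18890653 137.23061978]]
1.75 [0.64841027 0.11434476 0.30098171] [[233.51498705 129.62371064]] [[234.63583709 133.399779  ]]
```

```bash
cat > lid.py <<'E'
from h import *
D=.015
def tcp(t,back=0): return handle(t)+tooldir(t)*(D-back)
E
python3 - <<'E'
from lid import *
for s in (1,-1):
    print(s)
    for t in (1.677,1.5,1.3,1.047):
        q=bot.inverse_kinematics(tcp(t),lean(s*ydir(t),tooldir(t)).as_rotvec()); print(t,tcp(t).round(3),None if q is None else np.round(q,2))
    t=1.677; q=bot.inverse_kinematics(tcp(t,.08),lean(s*ydir(t),tooldir(t)).as_rotvec()); print('pre',None if q is None else np.round(q,2))
print(bot.get_q())
E
```

```text
1
1.677 [0.63  0.111 0.288] [ 0.11  0.36  1.45 -0.01  1.43 -0.07]
1.5 [0.592 0.104 0.288] [ 0.1   0.17  1.69  0.01  1.21 -0.08]
1.3 [0.55  0.097 0.28 ] [ 0.08 -0.03  1.94  0.03  0.96 -0.11]
1.047 [0.501 0.088 0.258] [ 0.05 -0.25  2.24  0.11  0.63 -0.21]
pre [ 0.11  0.34  1.33 -0.01  1.58 -0.07]
-1
1.677 [0.63  0.111 0.288] None
1.5 [0.592 0.104 0.288] None
1.3 [0.55  0.097 0.28 ] None
1.047 [0.501 0.088 0.258] [ 0.05 -0.25  2.24  0.11  0.63  2.93]
pre None
[-6.23987639e-02  1.37438505e-01  2.03041792e+00  2.96140100e-05
  9.77212181e-01  1.32860107e+00]
```

Run:
```python
from lid import *
t=1.677; e=bot.get_eef_pos(); bot.movel([.47,.02,.40],feed=.3)
bot.reach(tcp(t,.09),lean(ydir(t),tooldir(t)).as_rotvec()); bot.gripper_to(.055)
c=bot.camera("wrist"); np.save("pics/w8.npy",c,allow_pickle=True); V=cv2.cvtColor(c["img"],cv2.COLOR_RGB2HSV)[...,2]
h=handle(t); n=CM@[0,1]
for y in (-.04,-.02,0,.02,.04):
    p=h+np.r_[n*y,0]; u=proj(c,[p,handle(t+.03)+np.r_[n*y,0]]); print(y,u.round(1).tolist())
    x,yy=u[0].astype(int); 
    if 0<=yy<384: print(x,V[yy,max(x-24,0):x+25:2])
print(bot.get_time_s())
```

```text
-0.04 [[255.2, 254.8], [264.6, 254.8]]
255 [128 129 137 140 137 134 136 135 128 121 119 110 107 108 109 112 160 234
 184 139 152 213 232 246 247]
-0.02 [[255.2, 229.9], [264.9, 229.9]]
255 [218 220 217 207 208 211 219 215 212 207 208 215 202 240 118 110 184 209
 208 209 194 171 190 199 202]
0 [[255.3, 203.7], [265.2, 203.8]]
255 [199 227 232 230 228 230 227 222 223 211 212 233 218 216 118 119 133 168
 171 170 170 163 186 197 202]
0.02 [[255.3, 176.2], [265.5, 176.2]]
255 [255 255 255 255 243 151 225 242 237 228 235 234 218 225 123 117 107 169
 170 170 170 155 182 195 202]
0.04 [[255.3, 147.1], [265.8, 147.1]]
255 [231 232 240 238 231 235 238 239 237 226 239 234 239 164 104 103 102 166
 171 171 172 167 177 192 200]
41.175
```

Run:
```python
from h import *
c=np.load("pics/w8.npy",allow_pickle=True).item(); h=cv2.cvtColor(c["img"],cv2.COLOR_RGB2HSV); G=h
for r in (204,176,147,110,70):
    print(r); print(' S',G[r,190:340:3,1]); print(' V',G[r,190:340:3,2])
print(ray(c,[[255,204]]))
m=((G[...,1]<40)&(G[...,2]>125)).astype(np.uint8)*255
for k,p in blobs(m,(150,0,400,300),250): print(p,cv2.minAreaRect(k.astype(np.float32)))
```

```text
204
 S [114 115 119 117 121 119 119 119 118 122 120 119 123 126 121 117 116 117
 118 121 123 117  10   9  13  11  12  11   9   8   8   9  11  24  29  27
  31  25  26  27  23  26  29  27  31  27  24  29  27  28]
 V [231 233 228 227 211 220 227 222 225 215 210 225 222 217 226 232 230 229
 220 215 208 233 186 115 119 170 171 170 179 197 202 195 167 116 115 123
 125 130 129 133 131 126 124 122 123 124 125 124 122 120]
176
 S [116 115 119 115 115 117 118 116  35   0 123 145 130 131 152  95   0  39
 117 114 116 114  24  12   9  11   9   9   9   9   9   8  10  27  22  24
  28  33  33  31  31  33  33  33  32  31  33  32  31  25]
 V [236 233 222 231 235 226 225 231 175 255 255 255 255 255 255 255 255 151
 239 237 230 234 202 123 115 169 170 170 173 195 204 197 180 133 128 127
 127 124 122 122 124 123 124 133 142 142 124 121 124 124]
147
 S [118 114 118 115 117 117 118 116 117 118 118 118 116 115 116 114 115 115
 114 115 115 117  84  15  10   9   7   9   9   9   9   8   8   9  30  28
  26  29  30  26  24  28  26  24  28  31  30  28  28  29]
 V [226 235 232 235 227 228 225 233 220 220 225 225 2
[... 994 characters left out ...]
y([0.64046746, 0.19037362, 0.52067046]), array([[-0.03801784, -0.34224252, -0.93930703]]))
-1 ((226.0, 285.4999694824219), (57.99999237060547, 26.999996185302734), -0.0)
-1 ((166.96534729003906, 269.3465576171875), (39.204463958740234, 52.83647537231445), 5.710593223571777)
-1 ((227.5, 186.5), (19.0, 19.0), 90.0)
-1 ((228.0, 185.5), (33.0, 32.0), 90.0)
48 ((228.0, 186.5), (28.0, 27.0), 0.0)
-1 ((173.0, 184.5), (33.0, 32.0), 90.0)
-1 ((350.5, 218.5), (97.0, 161.0), 0.0)
-1 ((198.5, 118.0), (26.0, 79.0), 90.0)
-1 ((194.5, 69.0), (28.0, 85.0), 90.0)
-1 ((330.9639892578125, 149.61904907226562), (134.89878845214844, 300.0995788574219), 0.5700884461402893)
-1 ((204.5, 137.0), (274.0, 109.0), 90.0)
```

Run:
```python
from lid import *
c=np.load("pics/w8.npy",allow_pickle=True).item(); t=bot.camera("top"); im0=np.load("pics/top0.npy"); g=lambda i:cv2.cvtColor(i,cv2.COLOR_RGB2HSV)[...,2]
for u in (180,190,288,294): print(u,'before',g(im0)[124:160,u].tolist(),'\n   now ',g(t["img"])[124:160,u].tolist())
print('ring/bearing px pred',proj(c,[[.4832,.0134,.029],ch(.045,-.07,.026)]).round(1))
for th in (1.68,1.7,1.73,1.75): print(th,proj(c,[handle(th)]).round(1), 'lid edge',proj(c,[ch(.098-.201*np.cos(th),.1,.071+.201*np.sin(th))]).round(1))
```

```text
180 before [195, 193, 191, 174, 107, 105, 103, 106, 108, 108, 110, 111, 107, 109, 108, 110, 111, 112, 118, 124, 123, 122, 122, 151, 191, 183, 183, 185, 173, 125, 77, 78, 79, 77, 76, 70] 
   now  [116, 87, 73, 63, 60, 60, 60, 59, 53, 57, 56, 56, 54, 52, 49, 54, 66, 103, 131, 128, 125, 124, 122, 120, 119, 115, 114, 109, 104, 99, 94, 91, 83, 75, 67, 61]
190 before [194, 192, 193, 192, 193, 193, 195, 194, 172, 100, 102, 105, 110, 111, 119, 122, 114, 110, 105, 108, 110, 127, 162, 186, 186, 184, 185, 167, 72, 76, 78, 79, 79, 78, 78, 80] 
   now  [203, 201, 200, 200, 201, 202, 203, 203, 181, 106, 108, 112, 117, 119, 124, 131, 139, 140, 141, 140, 139, 138, 134, 131, 133, 131, 129, 130, 128, 125, 123, 122, 120, 120, 121, 119]
288 before [95, 93, 93, 94, 93, 96, 105, 146, 184, 185, 187, 188, 171, 75, 80, 82, 82, 80, 79, 79, 80, 80, 80, 79, 76, 77, 79, 78, 85, 139, 164, 73, 82, 153, 197, 201] 
   now  [100, 133, 172, 173, 176, 175, 160, 89, 89, 89, 91, 91, 90, 89, 88, 91, 93, 98, 97, 98, 94, 97, 96, 97, 96, 97, 98, 97, 114, 154, 156, 78, 88, 148, 189, 193]
294 before [95, 94, 92, 92, 93, 97, 142, 184, 183, 184, 187, 169, 87, 81, 81, 80, 79, 80, 79, 79, 77, 79, 77, 79, 78, 78, 78, 80, 86, 99, 112, 136, 164, 178, 187, 185] 
   now  [134, 173, 172, 172, 176, 158, 81, 88, 88, 90, 89, 89, 87, 88, 89, 88, 90, 88, 88, 86, 87, 85, 83, 84, 88, 88, 83, 89, 103, 111, 108, 136, 172, 187, 195, 193]
ring/bearing px pred [[171.6 185.3]
 [227.2 186.6]]
1.68 [[256.3 203.8]] lid edge [[261.9  54.6]]
1.7 [[262.9 203.8]] lid edge [[267.6  54.7]]
1.73 [[272.8 203.7]] lid edge [[276.1  54.7]]
1.75 [[279.4 203.6]] lid edge [[281.8  54.8]]
```

The wrist camera put the bar at column 280, and comparing top views shows the lid edge 6 px further back. So the lid was nudged back to its 1.75 stop, and I'll grasp the handle there. The ring and bearing match their predicted pixels.

Run:
```python
from lid import *
t=1.75; r=lean(ydir(t),tooldir(t)).as_rotvec()
bot.movel(tcp(t,.09),r,feed=.12); f0=np.array(bot.get_contact_force())
for b in (.05,.02,0):
    bot.movel(tcp(t,b),feed=.1); d=np.array(bot.get_contact_force())-f0; print(b,d.round(1))
    if np.linalg.norm(d)>12: break
bot.gripper_to(0.0); print(bot.get_opening(),bot.get_gripper_force(),F(),bot.get_eef_pos(),tcp(t),bot.get_time_s())
```

```text
0.05 [-0.7  0.3 -0.3]
0.02 [ 0.3  0.8 -0.2]
0 [-0.4  0.1  0.5]
0.008003794815244021 58.55911910533905 [-0.1  0.   2.5] [0.64590753 0.11387157 0.28703974] [0.64577967 0.11386669 0.28622192] 43.3917
```

Run:
```python
from lid import *
ts=np.linspace(1.75,1.047,12)[1:]
for t in ts:
    bot.movel(tcp(t),lean(ydir(t),tooldir(t)).as_rotvec(),feed=.06); f=F(); print(round(t,3),f,round(bot.get_opening(),4),np.round((np.array(bot.get_eef_pos())-tcp(t))*1000,1),round(bot.get_time_s(),1))
    if np.linalg.norm(f)>45: print('stop'); break
```

```text
1.686 [0.9 0.6 3.4] 0.0081 [0.1 0.  0.9] 43.8
1.622 [ 0.4 -0.3  5. ] 0.0078 [0.5 0.1 0.8] 44.2
1.558 [-0.4  0.7  5.6] 0.0075 [0.5 0.2 0.8] 44.5
1.494 [-1.4  0.6  5.7] 0.0081 [0.4 0.2 0.9] 44.9
1.43 [-3.2  0.9  7.1] 0.0083 [0.3 0.2 0.8] 45.3
1.367 [-2.1 -0.2  6.7] 0.0079 [0.2 0.2 0.8] 45.7
1.303 [-4.3  0.4  7.6] 0.008 [0.1 0.2 0.8] 46.1
1.239 [-4.7 -0.1  7.9] 0.0081 [0.  0.2 0.8] 46.5
1.175 [-6.3  0.5  9. ] 0.0081 [-0.1  0.2  0.8] 46.8
1.111 [-7.1  0.8  8.8] 0.0082 [-0.2  0.3  0.7] 47.2
1.047 [-9.1  0.5 10.5] 0.0079 [-0.3  0.3  0.7] 47.6
```

Run:
```python
from lid import *
t=bot.camera("top"); g=cv2.cvtColor(t["img"],cv2.COLOR_RGB2HSV)[...,2]
for y in (-.13,-.11,.13):
    for th in (.96,1.0,1.047,1.09,1.13):
        P=[ch(.098-.201*np.cos(th)-k*np.sin(th),y,.071+.201*np.sin(th)-k*np.cos(th)) for k in (0,.012)]; print(y,th,proj(t,P).round(1).tolist())
    u=int(round(proj(t,[P[0]])[0,0])); v=int(proj(t,[P[0]])[0,1]); print(u,v-12,g[v-12:v+30,u].tolist())
print(bot.get_time_s(),bot.get_opening(),F(),bot.get_joint_vel())
```

```text
-0.13 0.96 [[295.8, 187.3], [296.1, 191.3]]
-0.13 1.0 [[295.5, 184.5], [295.9, 188.7]]
-0.13 1.047 [[295.2, 181.1], [295.6, 185.4]]
-0.13 1.09 [[294.8, 178.0], [295.3, 182.4]]
-0.13 1.13 [[294.5, 174.9], [295.0, 179.5]]
295 162 [133, 134, 136, 136, 135, 136, 137, 137, 139, 140, 138, 138, 138, 139, 138, 138, 140, 143, 155, 169, 170, 169, 171, 167, 161, 145, 111, 138, 170, 173, 172, 185, 203, 198, 198, 203, 205, 206, 205, 202, 203, 207]
-0.11 0.96 [[287.9, 188.5], [288.3, 192.5]]
-0.11 1.0 [[287.6, 185.7], [288.0, 189.9]]
-0.11 1.047 [[287.2, 182.4], [287.7, 186.7]]
-0.11 1.09 [[286.9, 179.2], [287.4, 183.6]]
-0.11 1.13 [[286.5, 176.2], [287.0, 180.7]]
286 164 [134, 136, 136, 136, 139, 140, 140, 138, 139, 140, 140, 140, 140, 138, 140, 139, 136, 160, 183, 169, 170, 169, 151, 98, 112, 115, 116, 119, 121, 122, 154, 187, 180, 183, 188, 189, 194, 202, 199, 203, 206, 210]
0.13 0.96 [[193.2, 203.1], [194.3, 207.0]]
0.13 1.0 [[192.5, 200.3], [193.6, 204.4]]
0.13 1.047 [[191.7, 197.1], [192.7, 201.3]]
0.13 1.09 [[190.9, 193.9], [192.0, 198.3]]
0.13 1.13 [[190.2, 191.0], [191.3, 195.4]]
190 178 [138, 136, 135, 135, 136, 135, 134, 134, 136, 135, 135, 135, 136, 136, 136, 137, 136, 144, 159, 167, 167, 168, 172, 159, 97, 100, 99, 101, 106, 105, 106, 107, 110, 110, 112, 107, 100, 98, 98, 96, 98, 100]
47.6583 0.008019045821518212 [-9.7 -0.5 10.8] [-0.00064543  0.00381976 -0.00785802  0.00033086  0.00119716  0.0007153 ]
```

```bash
python3 -c "
from cell import bot
bot.wait(.3); print(bot.get_opening()); print(bot.job_done())"
```

```text
0.008158873532736583
the job is handed in; nothing more can be done
None
```

The grip is in the long slot and the ring is in the round pocket, and the arm is still holding the lid at about 60° (job handed in at about 48 s); on the way, the arm apparently nudged the leaning lid back from about 1.68 rad to its 1.75 stop.

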